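Stack the nested specimen trays and park them at the loading deck

ROBOT

A 7-joint arm with a two-finger parallel gripper is mounted at the origin on the work surface. World frame = base frame: x ahead of the robot, y to its left, z up, the work surface at z = 0. Lengths are in m, angles in rad, forces in N, time in s.
With the tool pointing down it reaches from about 0.4 to 0.9 m from the base axis. Payload 5.5 kg.
Tool frame: the origin (TCP) lies midway between the tips of the shut fingers; the grasp point (between the pads) lies 19 mm behind it (manip.grip_depth is the distance from the TCP to the grasp point, in m); z points along the fingers, y is the line along which they close (so a half turn about z gives the same grasp; the last joint's range is limited). The gripper opens to 92 mm and grips with 3 to 60 N. Pads are 19 mm wide; open, the fingers measure 130 mm over their backs; the gripper's body (75 mm by 190 mm) begins 47 mm behind the grasp point.
Start: joints at [1.601, 0.501, -0.427, 1.55, 0.221, 1.138, -0.21], TCP at [0.15, -0.632, 0.227] pointing down, gripper open.
Joint ranges: [-2.88, 2.88], [-0.31, 2.03], [-1.54, 1.56], [0.2, 2.42], [-1.41, 4.55], [0.19, 2.02], [-2.57, 2.57]. Speed limits (rad/s): [2.57, 2.57, 3.14, 3.14, 3.14, 3.14, 3.14].

INTERFACE

Orientations are given as a unit quaternion [x, y, z, w].
In Python, from bench import manip, effector, viewer gives the robot as it stands. Calls block until the motion is done:
- manip.move_pose(position, orientation): joint-space move of the TCP to a pose.
- manip.servo_line(position, ori=None, vel=0.15): straight line of the TCP; ori=None keeps the orientation; vel is the mean speed in m/s.
- manip.movej(angles): joint-space move.
- effector.open_jaws() and effector.close(f_grip=None): open the fingers fully, or close them until they stop; f_grip is the grip in N (None keeps the last).
- manip.sleep(seconds).
- manip.solve_ik(position, orientation): joint angles nearest the present ones, or None.
- viewer.get_image(name): name is "scene" or "top" or "wrist"; returns the picture (480x640x3 uint8, red, green, blue); there is no depth.
- viewer.get_calibration(name): a dict with "vfov" (degrees; the focal length in pixels is half the picture's height over the tangent of half this angle, whatever the lens; pixels are square), "cx", "cy" (the principal point, pixels), "dist_coeffs" ([k1, k2, p1, p2, k3] as OpenCV has them; the pictures are not rectified), "eye" and "attitude" of the camera in the world. Camera axes: x right, y down, z forward; pixel columns grow to the right and rows downward; lengths in m; the calibration is good to about 2 mm. A picture is of the moment at which its call begins: read the wrist's pose just before it. get_calibration takes no time and is no camera call; for the wrist camera it gives the pose at the moment of the call.
A pose or a line that the arm cannot do raises manip.PlanningError and nothing moves.
- manip.hand_in(): hands the job in; it is judged then, once.
Readings, each from a call of its own:
- manip.current_clock(): time.
- manip.current_q(): joint angles.
- manip.current_joint_velocities(): joint speeds.
- manip.current_tau(): joint torques, N m.
- manip.current_tool_pos(): TCP position.
- manip.current_tcp_rot(): TCP orientation.
- manip.current_force(): force on the tool from outside, world axes, zero at the start.
- manip.current_wrist_torque(): the same for the moment, N m.
- manip.current_finger_gap(): finger opening in m.
- manip.current_gripper_force(): force on a finger pad.
Only numpy, scipy, OpenCV 4.12 (cv2) and the standard library are available. Lean on these libraries where they do the work, as an engineer would, in place of code of your own. Each camera call takes 0.05 s, during which the arm holds its last target. There are 200 camera calls.

TASK

The two white specimen trays are nested one inside the other. Lift the upper one out, turn it half a turn and set it gently back on the lower one so that it rests level with its lugs on the rim instead of nesting, and let go. Then slide the stacked trays back along the bench, without lifting the lower one, until its far long side lies flush against the aluminium stop rail of the loading deck, and leave the other things on the bench where they are.

Things in the scene. Friction and masses are not known exactly. Their poses are not given: they have to be found in the camera images.
- lower_tray: The lower of two white plastic stack-nest trays, loose on the bench, 0.5 to 1 kg. Open box 130 (x) by 180 (y), 50 tall, walls 4, floor 5 thick, inside 122 by 172. Its long walls are plain; the +x one roughly faces the stop rail. The short wall at +y has two slots, 22 wide, centred at x = -45 and 45; the one at -y has one slot, 40 wide, at x = 0. Origin: centre of the underside, z up.
- single_slot (a point): Rim height (50 above the bench) at the middle of the lower tray's single slot, x = 0, y = -88 in that tray. All slots run from the rim down to 11 above the bench. The rim beside and between slots is the ledge on which a turned upper tray rests.
- upper_tray: The upper tray, also white, with a handle; 0.3 to 0.55 kg. It starts nested in the lower one, same yaw, origin 5 above the lower's. Body 116 (x) by 166 (y), 50 tall, on a foot 110 by 160 that is 10 tall. Lugs stick out 14 from its short walls (to y = +-97), 12 thick, undersides 10 above the tray's underside: at +y two, 14 wide, at x = -45 and 45; at -y one, 30 wide, at x = 0. Origin: centre of the underside.
- single_lug (a point): Underside of the upper tray's single wide lug (x = 0, y = -90, z = 10 in that tray): tells which way round it is. Nested, the lugs sit in the lower tray's slots. Turned half a turn about the vertical they rest on its rim: the foot then reaches 10 down inside that rim, with 6 clearance all round, and the upper tray's origin is 40 above the lower's.
- handle (a point): Middle of the top face of the upper tray's aluminium handle, 78 above that tray's underside. The handle is a square block, 30 by 30 with its sides along the tray's x and y, 26 tall, on a 20 by 20 post in the middle of the tray; the block's lower edge is 2 above the tray's rim. The tray's centre of mass lies on the handle's axis.
- lower_far_left (a point): Left end (y = +90) of the lower tray's far (+x) long outer face, 10 above the bench.
- lower_far_right (a point): Right end (y = -90) of the lower tray's far (+x) long outer face, 10 above the bench.
- stop_rail: Fixed aluminium stop rail, 600 long (y), 40 tall, along the near side of the instrument's low orange-topped loading deck at the back of the bench. Origin: foot of the rail's near face, at its middle; x points away from the robot into the deck, y along the rail, z up. The deck behind it is 62 tall, its furnace head and carriage up to 170.
- beaker: Open glass beaker, 68 across, 90 tall, beside one short end of the trays; a bystander. Origin: centre of the underside.
- jar: Closed amber jar, 60 across, 75 tall, beside the other short end of the trays; a bystander. Origin: centre of the underside.
- bottle: White bottle, 68 across, 160 tall; a bystander. Origin: centre of the underside.
- mug: White mug, 80 across, 90 tall; a bystander. Origin: centre of the underside.
- carton: Cardboard carton, 100 x 150 x 60 tall; a bystander. Origin: centre of the underside.
- brush: Brush lying flat; a bystander. Origin: at its middle, on the bench side.
There are look-alikes about, which are no part of the job. What is shaped like the lower_tray but black is not meant.

How it is judged:
On the way, in this order (a step that is already met when the one before it is completed fails the run):
1. the upper tray, turned half a turn, rests level on the lower tray's rim and is let go (z of upper_tray in the frame of lower_tray between 0.036 and 0.044 m and x of upper_tray in the frame of lower_tray between -0.01 and 0.01 m and y of upper_tray in the frame of lower_tray between -0.01 and 0.01 m and y of single_lug in the frame of lower_tray above 0.075 m and angle between upper_tray's own z axis and vertical below 0.06 rad and linear speed of upper_tray below 0.02 m/s and contact force between the fingers and upper_tray below 0.2 N), for 0.3 s.
2. the lower tray is flush against the stop rail (x of each of lower_far_left, lower_far_right in the frame of stop_rail above -0.008 m and angle between lower_tray's own z axis and vertical below 0.05 rad and linear speed of lower_tray below 0.02 m/s and y of lower_tray in the frame of stop_rail between -0.3 and 0.3 m), for 0.2 s.
At the end, for the whole second after the job is handed in: The upper tray is at rest, level (0.06 rad), turned half a turn on the lower tray's rim: origin 36 to 44 mm above the lower tray's, within 10 mm of it in x and y. The lower tray is flat and at rest, both ends of its far side within 8 mm of the stop rail's face and its centre within the rail (all of step 2 and z of upper_tray in the frame of lower_tray between 0.036 and 0.044 m and x of upper_tray in the frame of lower_tray between -0.01 and 0.01 m and y of upper_tray in the frame of lower_tray between -0.01 and 0.01 m and y of single_lug in the frame of lower_tray above 0.075 m and angle between upper_tray's own z axis and vertical below 0.06 rad and linear speed of upper_tray below 0.02 m/s); the robot touches nothing.
It fails at once if the lower tray is lifted off the bench (more than 15 mm) or tipped (height (world z) of lower_tray above 0.015 m or angle between lower_tray's own z axis and vertical above 0.25 rad).
It fails at once if the upper tray is dropped or forced onto the lower tray (over 60 N between them) (contact force between upper_tray and lower_tray above 60 N).
It fails at once if the upper tray is tipped over (more than 0.6 rad) (angle between upper_tray's own z axis and vertical above 0.6 rad).
It fails at once if a bystander is moved more than 20 mm (distance of any of beaker, jar, bottle, mug, carton, brush from where it was at the start of the episode above 0.02 m).
It also fails if it takes over 62 s, if anything falls off the work surface, if the arm or the gripper's body presses on something with over 40 N, if the wrist force passes 120 N, or if a joint passes its speed limit or range.

## Working session

There is one attempt and no reset: what is moved stays moved. The work goes in short steps, each a Python script; the robot and the scene stay as the last script left them, time stands still between calls to the robot, and variables do not carry over. Pictures are saved under pics/ and viewed, at most 10 in all, crops included, and the job is handed in when it is done.

```bash
ls; mkdir -p pics; python3 - <<'E'
from bench import manip, effector, viewer
import cv2
for n in ("scene","top"):
    cv2.imwrite(f"pics/{n}0.png",viewer.get_image(n)[:,:,::-1]); print(n,viewer.get_calibration(n))
print(manip.current_tcp_rot(),manip.current_clock())
E
```

```text
pics
scene {'vfov': 50.556071874615306, 'cx': 314.9353369004087, 'cy': 240.5655749532158, 'dist_coeffs': array([0.0066917, 0.       , 0.       , 0.       , 0.       ]), 'eye': array([ 1.36530986, -0.28429807,  1.00447049]), 'attitude': array([ 0.75268163,  0.54055458, -0.22217377, -0.3031665 ])}
top {'vfov': 50.28545651387365, 'cx': 325.7239530669956, 'cy': 247.48645528510394, 'dist_coeffs': array([-0.0418161,  0.       ,  0.       ,  0.       ,  0.       ]), 'eye': array([ 0.25185096, -0.0163611 ,  1.53475422]), 'attitude': array([-0.6953692 ,  0.71222397, -0.05959226,  0.07514959])}
[ 9.93229397e-01  1.16166193e-01 -7.43947102e-05 -8.79974959e-04] 0.1
```

View pics/top0.png

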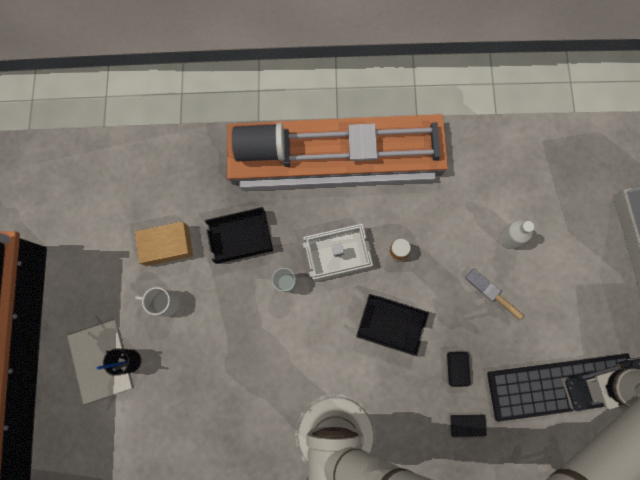

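View pics/scene0.png

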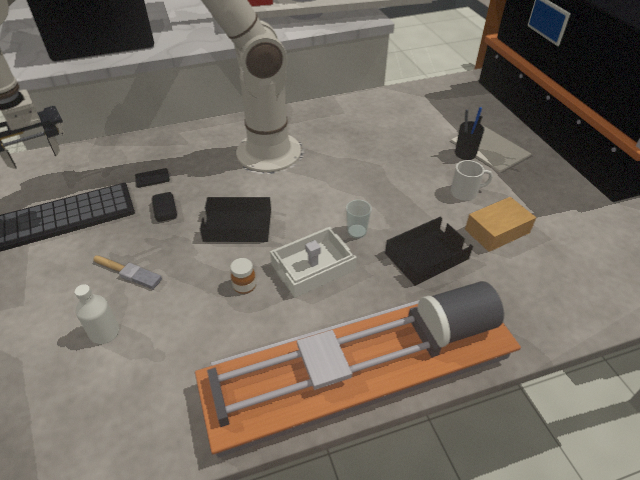

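The trays could be confused with the black look-alike at top (240,235), the black one at (392,324), or the real white nested pair at (338,251) with its handle. I choose the white pair, and the close crop should confirm it.

```bash
cat > h.py <<'E'
import numpy as np, cv2
from scipy.spatial.transform import Rotation as R
from bench import manip, effector, viewer
def K(c):
    f=240/np.tan(np.radians(c['vfov'])/2); return np.array([[f,0,c['cx']],[0,f,c['cy']],[0,0,1]])
def ray(c,px,z):
    "world points at height z under pixels px"
    u=cv2.undistortPoints(np.array(px,float).reshape(-1,1,2),K(c),c['dist_coeffs'])[:,0]
    d=R.from_quat(c['attitude']).apply(np.c_[u,np.ones(len(u))]); e=np.array(c['eye'])
    return e+d*((z-e[2])/d[:,2])[:,None]
def proj(c,P):
    r=R.from_quat(c['attitude']).inv(); e=np.array(c['eye'])
    return cv2.projectPoints(np.atleast_2d(P).astype(float),r.as_rotvec(),r.apply(-e),K(c),c['dist_coeffs'])[0][:,0]
def down(yaw):
    "tool down, closing line (tool y) along world direction yaw"
    y=np.array([np.cos(yaw),np.sin(yaw),0]); z=np.array([0,0,-1.]); return R.from_matrix(np.c_[np.cross(y,z),y,z]).as_quat()
E
python3 - <<'E'
from h import *
im=cv2.imread('pics/top0.png'); c=viewer.get_calibration('top')
x0,y0=220,165
cv2.imwrite('pics/crop.png',cv2.resize(im[y0:y0+135,x0:x0+220-20],None,fx=4,fy=4,interpolation=cv2.INTER_CUBIC))
print('handle',ray(c,[[338,250]],.083)); print('rail top',ray(c,[[241,183],[435,176]],.04))
print('jar',ray(c,[[401,248]],.07),'beaker',ray(c,[[284,280]],.045))
E
```

```text
handle [[ 0.52441793 -0.02262334  0.083     ]]
rail top [[ 0.74953272  0.2693196   0.04      ]
 [ 0.75447738 -0.32484041  0.04      ]]
jar [[ 0.52797375 -0.20606073  0.07      ]] beaker [[0.44601835 0.13815925 0.045     ]]
```

View pics/crop.png

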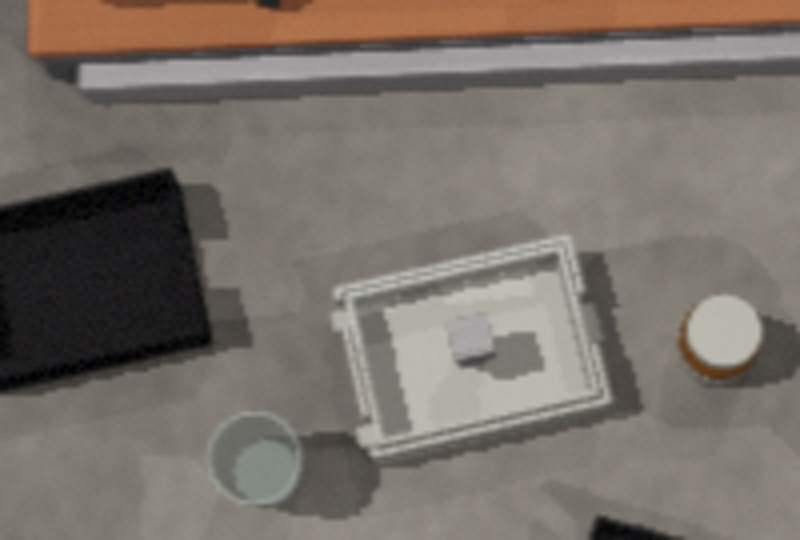

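The crop shows the white nested pair, two lugs on the left (+y) at crop (345,318) and (370,435), and the handle top at about crop (469,333). The rim corners are at about (335,290), (570,238), (608,403) and (378,457). The choice is confirmed.

```bash
python3 - <<'E'
from h import *
c=viewer.get_calibration('top')
f=lambda a:np.array(a)/4+[220,165]-.375
P=ray(c,f([[335,290],[570,238],[608,403],[378,457]]),.05); print(P.round(4), P.mean(0))
for i,j in((1,0),(2,3)):
    d=P[j]-P[i]; print('yaw',np.arctan2(-d[0],d[1]))
print('rail',ray(c,f([[82,90],[798,62]]),.04))
h=ray(c,f([[469,333]]),.083)[0]; print(h)
yaw=.21
for a in (np.pi/2+yaw,-np.pi/2+yaw):
    for z in(.25,.051): print(a,z,manip.solve_ik([h[0],h[1],z],down(a)))
manip.move_pose([h[0]-.0,h[1],.25],down(np.pi/2+yaw)); print(manip.current_q().round(3),manip.current_clock())
cv2.imwrite('pics/w1.png',viewer.get_image('wrist')[:,:,::-1]); print(viewer.get_calibration('wrist'))
for a in (np.pi/2+yaw,-np.pi/2+yaw):
    for z in(.25,.09): print(a,z,manip.solve_ik([h[0],h[1],z],down(a)))
E
```

```text
[[ 0.5722  0.0791  0.05  ]
 [ 0.6072 -0.0967  0.05  ]
 [ 0.4822 -0.1201  0.05  ]
 [ 0.4465  0.0493  0.05  ]] [ 0.52702055 -0.02210884  0.05      ]
yaw 0.19609318566319994
yaw 0.20738061717568515
rail [[ 0.736389    0.27186638  0.04      ]
 [ 0.74264083 -0.27568912  0.04      ]]
[ 0.53075018 -0.01953718  0.083     ]
1.7807963267948965 0.25 [ 0.95535726  0.5456062  -1.29341801  1.80702394  0.55901941  1.22577786
  1.27837022]
1.7807963267948965 0.051 [ 0.58552543  0.64037682 -0.76297028  1.96418865  0.62271529  0.78660759
  1.24291604]
-1.3607963267948966 0.25 [ 0.93379088  0.5132234  -1.24585934  1.80745106  0.52133984  1.2061433
 -1.83084623]
-1.3607963267948966 0.051 [ 0.56974172  0.63185821 -0.74109736  1.96466115  0.60395061  0.778396
 -1.88374961]
[ 0.956  0.546 -1.292  1.807  0.559  1.226  1.278] 2.6583
{'vfov': 58.9043484998306, 'cx': 320.2926602900455, 'cy': 243.74503638500786, 'dist_coeffs': array([-0.020786,  0.      ,  0.      ,  0.      ,  0.      ]), 'eye': array([ 0.45236019, -0.03744823,  0.40841494]), 'attitude': array([0.62264162, 0.76815054, 0.11589407, 0.09397194])}
1.7807963267948965 0.25 [ 0.95535726  0.5456062  -1.29341801  1.80702394  0.55901941  1.22577786
  1.27837022]
1.7807963267948965 0.09 [ 0.79240869  0.71668113 -1.0701214   1.94293331  0.77554368  0.96685593
  1.12212909]
-1.3607963267948966 0.25 [ 0.95535726  0.5456062  -1.29341801  1.80702394  0.55901941  1.22577786
  1.27837022]
-1.3607963267948966 0.09 [-0.70916745  0.61865913  0.90627679  1.99080109 -0.65203363  0.85164708
 -0.79902798]
```

View pics/w1.png

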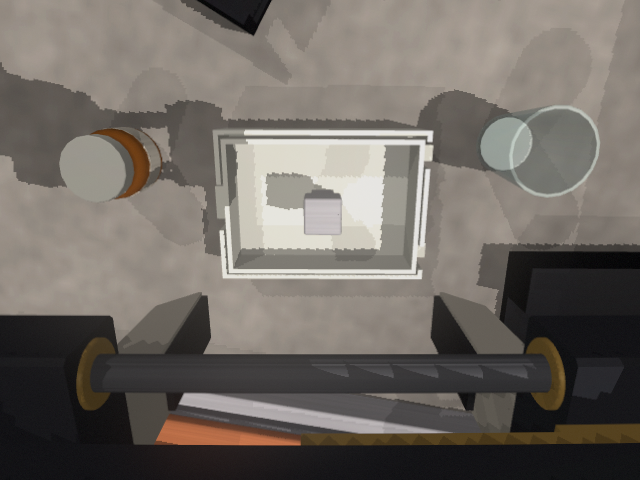

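The wrist view shows the lower tray's rim with corners near (214,130), (433,131), (423,277) and (223,278). The handle top spans x 304–341, y 194–234. The jar is at left and the beaker at right.

```bash
python3 - <<'E'
from h import *
from scipy.optimize import least_squares
c=viewer.get_calibration('wrist')
px=np.array([[214,130],[433,131],[423,277],[223,278.]])
P=ray(c,px,.05);print(P.round(4))
print('sides',[np.linalg.norm(P[i]-P[i-1]).round(4) for i in range(4)])
L=np.array([[-65,-90],[-65,90],[65,90],[65,-90]])/1000
def T(p,q,z): 
    C,S=np.cos(p[2]),np.sin(p[2]); return np.c_[q@np.array([[C,S],[-S,C]])+p[:2],np.full(len(q),z)]
s=least_squares(lambda p:(proj(c,T(p,L,.05))-px).ravel(),[.527,-.022,.2]); print('lower',s.x,s.fun.round(1))
hp=np.array([[304,194.],[341,194],[341,234],[304,234]]); H=ray(c,hp,.083); print('handle',H.mean(0),[np.linalg.norm(H[i]-H[i-1]).round(4) for i in range(4)])
print(proj(c,T(s.x,L*0,.083)))
E
python3 - <<'E'
import cv2
im=cv2.imread('pics/w1.png')[115:290,200:450]
cv2.imwrite('pics/w1c.png',cv2.resize(im,None,fx=3.2,fy=3.2,interpolation=cv2.INTER_NEAREST))
E
```

```text
[[ 0.4834 -0.1197  0.05  ]
 [ 0.4471  0.0557  0.05  ]
 [ 0.5722  0.083   0.05  ]
 [ 0.6107 -0.0941  0.05  ]]
sides [np.float64(0.1298), np.float64(0.1791), np.float64(0.128), np.float64(0.1812)]
lower [ 0.52848191 -0.01875302  0.2077357 ] [-0.6 -0.1  0.6 -1.  -0.7  1.2  0.8  0.1]
handle [ 0.52665146 -0.01997719  0.083     ] [np.float64(0.0322), np.float64(0.0286), np.float64(0.0322), np.float64(0.0294)]
[[323.53811066 216.8170439 ]
 [323.53811066 216.8170439 ]
 [323.53811066 216.8170439 ]
 [323.53811066 216.8170439 ]]
```

View pics/w1c.png

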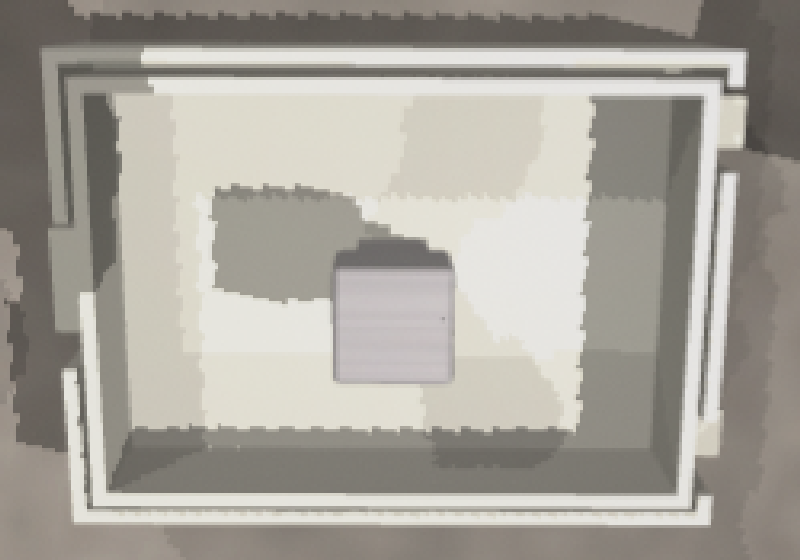

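The crop puts the handle centre at full-image (323.1,216.4), within 0.5 px of where the fitted tray pose projects it. The lugs sit in their slots, with the single one at -y (left). Next I grasp along the tray's y and lift.

```bash
python3 - <<'E'
from h import *
x,y,yaw=.5284,-.019,.2077; o=down(np.pi/2+yaw)
manip.servo_line([x,y,.25],o,.1)
manip.servo_line([x,y,.10],o,.15); manip.servo_line([x,y,.052],o,.06)
print(manip.current_force().round(2))
effector.close(25); print(manip.current_finger_gap(),manip.current_gripper_force(),manip.current_force().round(2))
manip.servo_line([x,y,.072],o,.03); print(manip.current_force().round(2),manip.current_finger_gap())
manip.servo_line([x,y,.17],o,.1); print(manip.current_force().round(2),manip.current_q().round(3),manip.current_tool_pos(),manip.current_clock())
cv2.imwrite('pics/w2.png',viewer.get_image('wrist')[:,:,::-1])
a=viewer.get_image('top')[:,:,::-1]; cv2.imwrite('pics/t2.png',a)
b=cv2.imread('pics/w2.png'); t=cv2.resize(a[190:300,260:420],(640,440),interpolation=cv2.INTER_CUBIC)
cv2.imwrite('pics/v2.png',np.vstack([b,t])[:, :] if 0 else cv2.resize(np.hstack([cv2.resize(b,(400,300)),cv2.resize(t,(400,300))]),(800,300)))
E
```

```text
[ 0.24 -0.44 -0.61]
0.0297794835122127 24.996169209480286 [-0.01  0.35 -0.6 ]
[ 0.6   0.06 -3.62] 0.029832737655405766
[ 0.22  0.09 -3.07] [ 0.882  0.624 -1.194  1.895  0.658  1.092  1.2  ] [ 0.52783522 -0.01920735  0.16933408] 7.9917
```

View pics/v2.png

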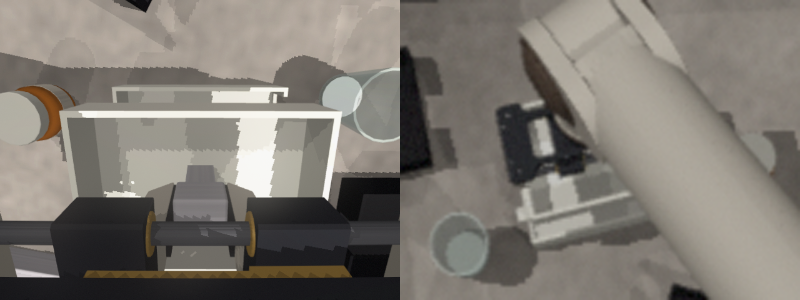

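The upper tray is held level and the lower tray stayed on the bench (near rim visible at (200,90) in the left half). Next I turn joint 7 by -π and lower slowly.

```bash
python3 - <<'E'
from h import *
x,y,yaw=.5284,-.019,.2077
q=np.array(manip.current_q()); q[6]-=np.pi; manip.movej(q)
o=down(-np.pi/2+yaw); print(R.from_quat(manip.current_tcp_rot()).as_matrix()[:,1])
manip.servo_line([x,y,.17],o,.05); print(R.from_quat(manip.current_tcp_rot()).as_matrix()[:,1])
manip.servo_line([x,y,.105],o,.08); f0=manip.current_force(); print(f0.round(2),manip.current_tool_pos())
cv2.imwrite('pics/w3.png',viewer.get_image('wrist')[:,:,::-1])
for z in np.arange(.102,.0845,-.0015):
    manip.servo_line([x,y,z],o,.02); f=manip.current_force()-f0; print(round(z,4),f.round(2),manip.current_tool_pos()[2].round(4))
    if f[2]>1.5: break
cv2.imwrite('pics/w4.png',viewer.get_image('wrist')[:,:,::-1]); print(manip.current_clock())
cv2.imwrite('pics/v4.png',np.hstack([cv2.resize(cv2.imread(f'pics/w{i}.png'),(400,300)) for i in (3,4)]))
E
```

```text
[ 2.06732639e-01 -9.78397319e-01 -5.49413439e-04]
[ 2.06333840e-01 -9.78481653e-01  2.94221200e-05]
[ 0.45  0.43 -3.84] [ 0.52884833 -0.01873635  0.10540118]
0.102 [-0.07 -0.43  0.3 ] 0.102
0.1005 [-0.61 -0.55  0.15] 0.1004
0.099 [-0.26 -1.04  0.49] 0.0989
0.0975 [-0.13 -0.18  0.44] 0.0974
0.096 [-0.14 -0.38 -0.37] 0.0959
0.0945 [-1.14 -0.15  0.33] 0.0944
0.093 [-0.13 -0.42  0.95] 0.0929
0.0915 [-0.63 -0.59  0.48] 0.0914
0.09 [-0.51 -0.45  0.75] 0.0899
0.0885 [-0.31 -0.16  0.19] 0.0884
0.087 [-0.66 -0.75 -0.08] 0.087
0.0855 [-4.98 -1.84 15.24] 0.0869
15.1
```

View pics/v4.png

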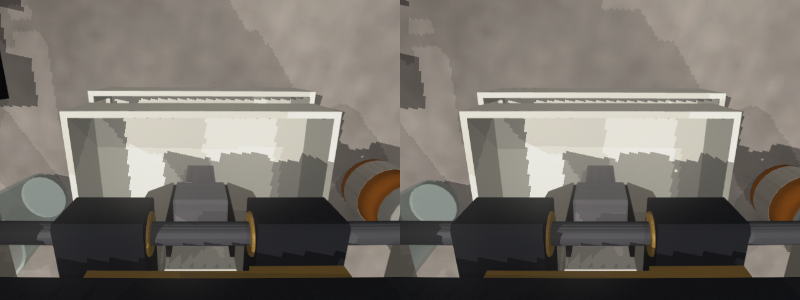

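The tray touched down at exactly the expected height (TCP 0.087), so the foot is inside the rim. I ease off, release, rise and look.

```bash
python3 - <<'E'
from h import *
x,y,yaw=.5284,-.019,.2077; o=down(-np.pi/2+yaw)
manip.servo_line([x,y,.087],o,.02); print(manip.current_force().round(2))
effector.open_jaws(); manip.sleep(.2)
manip.servo_line([x,y,.12],o,.06); manip.servo_line([x,y,.28],o,.2); manip.sleep(.2)
c=viewer.get_calibration('wrist'); cv2.imwrite('pics/w5.png',viewer.get_image('wrist')[:,:,::-1])
print(manip.current_q().round(3),manip.current_clock())
import json; json.dump({k:np.array(v).tolist() for k,v in c.items()},open('c5.json','w'))
E
```

```text
[-0.01  0.52  0.26]
[ 0.983  0.513 -1.325  1.776  0.52   1.273 -1.837] 18.5417
```

View pics/w5.png

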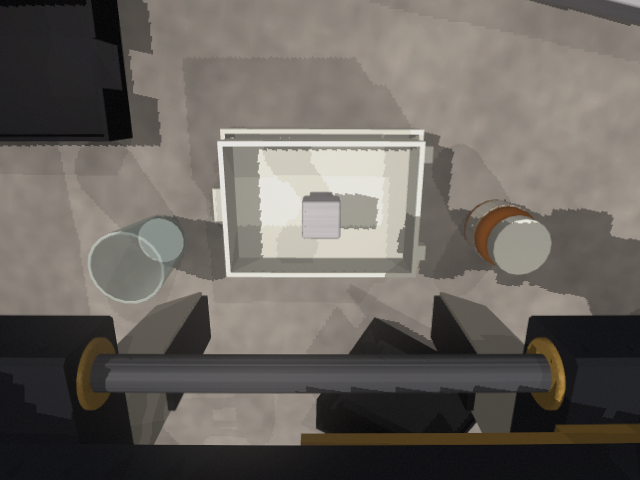

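The upper tray sits turned on the lower one: single lug at left (216,203), double lugs at right (428,153) and (418,252), handle top at (321,217). I'll check the numbers, then approach behind the near face with open fingers and push.

```bash
python3 - <<'E'
from h import *
import json
c={k:np.array(v) for k,v in json.load(open('c5.json')).items()}
print('handle',ray(c,[[321.5,217.5]],.118)); U=ray(c,[[218,142],[425,142],[413,275.5],[229,276.5]],.09); print('upper rim',U.round(4),U.mean(0))
t=viewer.get_calibration('top'); print('black',ray(t,[[371,296],[429,318]],.05).round(3))
x,y,yaw=.5285,-.0188,.2077; d=np.array([np.cos(yaw),np.sin(yaw)]); o=down(-np.pi/2+yaw)
s=np.array([x,y])-.105*d
print(manip.solve_ik([*s,.035],o), manip.solve_ik([.60,-.021,.035],down(-np.pi/2+.011)))
try:
    manip.servo_line([*s,.22],o,.2); manip.servo_line([*s,.035],o,.12)
    print(manip.current_tool_pos(),manip.current_q().round(3),manip.current_force().round(2))
except manip.PlanningError as e: print('plan',e)
print(manip.current_clock())
E
```

```text
handle [[ 0.52998646 -0.01973831  0.118     ]]
upper rim [[ 0.5668  0.0725  0.09  ]
 [ 0.601  -0.0892  0.09  ]
 [ 0.4888 -0.1106  0.09  ]
 [ 0.4543  0.0472  0.09  ]] [ 0.52772326 -0.02001718  0.09      ]
black [[ 0.392 -0.115  0.05 ]
 [ 0.325 -0.279  0.05 ]]
[ 0.85839457  0.63852344 -0.99267192  2.20750757  0.83493584  0.73878397
 -2.07779865] [ 0.62895992  0.83121796 -0.89473267  1.79182253  0.8030729   0.92883306
 -2.18483322]
[ 0.42620383 -0.04055118  0.03543461] [ 0.872  0.649 -1.011  2.207  0.851  0.75  -2.091] [-0.17 -0.44 -0.67]
20.9833
```

```bash
python3 - <<'E'
from h import *
x,y,yaw=.5285,-.0188,.2077; d=np.array([np.cos(yaw),np.sin(yaw)]); o=down(-np.pi/2+yaw)
f0=manip.current_force()
for s in np.arange(.100,.050,-.003):
    p=np.array([x,y])-s*d; manip.servo_line([*p,.034],o,.04); f=manip.current_force()-f0
    if f[:2]@d<-1.5: break
print('contact',s,f.round(2),manip.current_clock())
k=s
e=np.array([.742-.065-k-.02, -.0205])   # 20 mm short of the rail
N=6
for i in range(1,N+1):
    a=i/N; w=yaw+(.011-yaw)*a
    manip.servo_line([*(p+(e-p)*a),.034],down(-np.pi/2+w),.05)
    print((manip.current_force()-f0).round(2),manip.current_tool_pos().round(4))
manip.sleep(.2); print(manip.current_clock())
a=viewer.get_image('top')[:,:,::-1]; b=viewer.get_image('scene')[:,:,::-1]
cv2.imwrite('pics/v6.png',np.hstack([cv2.resize(a[150:300,240:440],(400,300),interpolation=cv2.INTER_CUBIC),cv2.resize(b[190:415,180:480],(400,300),interpolation=cv2.INTER_CUBIC)]))
E
```

```text
contact 0.07299999999999998 [-4.54 -0.37  3.98] 23.5083
[-0.09  0.39 -0.24] [ 0.4789 -0.0314  0.0341]
[-0.75  0.02  0.63] [ 0.5    -0.0294  0.0342]
[-0.62  0.21 -0.23] [ 0.5211 -0.0272  0.0342]
[-0.11  0.45 -0.03] [ 0.5422 -0.0249  0.0342]
[-0.82 -0.23 -0.86] [ 0.5634 -0.0227  0.0342]
[-0.64  0.41  1.13] [ 0.5845 -0.0204  0.0342]
27.1583
```

View pics/v6.png

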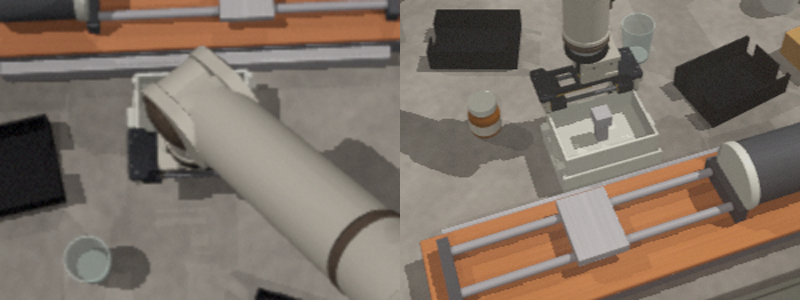

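The stack has moved squarely to just short of the rail, with the upper tray still seated on it and the jar and beaker in place. I now close the gap with force monitoring.

```bash
python3 - <<'E'
from h import *
o=down(-np.pi/2+.011); p=np.array([.5845,-.0205]); f0=manip.current_force()
for i in range(1,25):
    p[0]+=.002; manip.servo_line([*p,.034],o,.03); f=manip.current_force()-f0; 
    if i>5: print(p[0].round(4),f.round(2),manip.current_tool_pos()[0].round(4),manip.current_wrist_torque().round(2))
    if f[0]<-12: break
print(manip.current_clock())
manip.servo_line([p[0]-.03,p[1],.034],o,.05); manip.servo_line([p[0]-.10,p[1],.034],o,.2); manip.servo_line([p[0]-.10,p[1],.25],o,.2)
q=np.array(manip.current_q()); q[0]-=1.0; manip.movej(q)
print(manip.current_clock())
a=viewer.get_image('top')[:,:,::-1]; cv2.imwrite('pics/t7.png',a)
cv2.imwrite('pics/v7.png',cv2.resize(a[150:270,260:420],(800,600),interpolation=cv2.INTER_CUBIC))
E
```

```text
0.5965 [-2.05 -0.96 -2.08] 0.5966 [0.04 0.69 0.04]
0.5985 [-2.03  0.48 -1.48] 0.5987 [ 0.03  0.77 -0.01]
0.6005 [-2.68  1.07 -0.18] 0.6006 [ 0.01  0.76 -0.02]
0.6025 [-6.9  -1.1   4.36] 0.6014 [0.01 1.56 0.27]
0.6045 [-12.26  -1.41   8.68] 0.6014 [-0.05  2.68  0.18]
29.7583
34.0
```

View pics/v7.png

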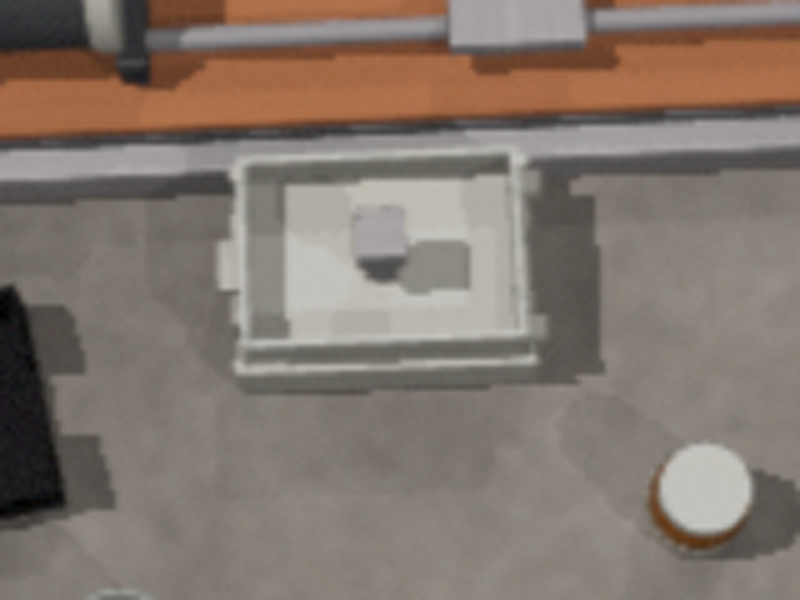

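The stack stopped hard against the rail with the force shared by both fingers (small yaw torque), so it is flush. In the crop the far rim overlaps the rail along (240,157)–(520,152), the single lug is at +y (left), and the jar and beaker are in place. I hand in.

```bash
python3 -c "
from bench import manip
print(manip.hand_in(), manip.current_clock())"
```

```text
the job is handed in; nothing more can be done
the job is handed in; nothing more can be done
```

I lifted the upper tray out, turned it half a turn and set it back on the lower tray's rim. I then slid the stack along the bench until it stopped against the rail, and handed the job in about 34 s into the 62 s limit; no verdict came back.

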